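# Load the gravity-feed tin rack

### The job

Load the two tins lying on the wire rest into the sloping tin rack through its open upper end, one by one and on their sides, so that they roll down behind the tin already waiting there: the slim tin first, so that it comes out next, then the fat tin last. Leave the tins lying quietly in the row, and do not disturb the spoon, the grater or the small bowl lying near them.

Things in the scene. Friction and masses are not known exactly. Their poses are not given: they have to be found in the camera images.
- slim_tin_center (a point): slim steel tin to load first, 40 mm in diameter, 70 mm long, about 120 g, a plain cylinder lying on its side with a narrow seam at each end (1 mm proud). Point: its centre; its y axis runs along the tin (which may be rolled about it). It starts on the wire rest, centre 40 mm above the table.
- fat_tin_center (a point): fat steel tin to load second, 56 mm in diameter, 70 mm long, about 120 g, a plain cylinder lying on its side with a narrow seam at each end (1 mm proud). Point: its centre; its y axis runs along the tin (which may be rolled about it). It starts on the wire rest, centre 49 mm above the table. Which end of the rest each tin lies at varies.
- waiting_tin_center (a point): middling steel tin already waiting in the rack against the front lip, to stay there; 48 mm in diameter, 70 mm long, about 120 g, a plain cylinder lying on its side with a narrow seam at each end (1 mm proud). Point: its centre; its y axis runs along the tin (which may be rolled about it).
- rack: fixed plywood gravity-feed tin rack: open-topped straight channel 270 mm long, 82 mm wide inside, floor sloping 8 degrees, side walls 6 mm thick and 30 mm above the floor, a 30 mm lip across the low outlet end. Origin: centre of its underside, on the table; x points up the slope, from outlet to open upper end; y across the channel; z up.
- rack_mouth (a point): point on the channel floor, midway between the walls, 190 mm up the slope from the lip (80 mm short of the upper end), where tins are laid in; about 61 mm above the table. Axes as the rack's. Tins let go here roll down by themselves. Two 5 mm wires with hoops, 68 mm above the floor, cover the lowest 112 mm of the channel, so tins go in only above them.
- rack_outlet (a point): channel floor at the foot of the lip, midway between the walls, 35 mm above the table; axes as the rack's. In the right order the tin centres come to rest in the rack frame at about x -110, z 62 (waiting), x -66, z 64 (slim), x -20, z 79 mm (fat), y near 0.
- rest: fixed wire rest: two level parallel wires 8 mm thick, 26 mm apart, centre lines 20 mm above the table, between wooden end blocks 70 mm wide, 34 mm high; 268 mm overall. Origin: centre of its underside; y runs along the wires. The two tins lie end to end in the groove, centres 112 mm apart; their sides are free, to be gripped across the diameter from above.
- spoon: wooden spoon, 200 mm long, lying flat; bystander. Its x axis runs along it.
- grater: flat steel grater with a wire handle, about 200 mm long, 75 mm wide, 8 mm thick, lying flat; bystander.
- vati: small steel bowl, 84 mm in diameter, 40 mm high; bystander. Origin at the centre of its underside.
Things that resemble listed ones, but are neither listed nor needed, are in the scene too. What is shaped like the part that bears slim_tin_center but yellow is not meant.

How it is judged:
By the outcome, as a careful person would: the job done as asked, in the order asked, and still so for the second after the job is handed in, with the robot touching nothing.
It also fails if it takes over 54 s, if anything falls off the work surface, if the arm or the gripper's body presses on something with over 40 N, if the wrist force passes 120 N, or if a joint passes its speed limit or range.

### The arm

A 6-joint arm with a two-finger parallel gripper is mounted at the origin on the work surface. World frame = base frame: x ahead of the robot, y to its left, z up, the work surface at z = 0. Lengths are in m, angles in rad, forces in N, time in s.
With the tool pointing down it reaches from about 0.275 to 0.85 m from the base axis. Payload 19 kg.
Tool frame: the origin (TCP) lies at the very end of the fingers, on their centre line; the grasp point (between the pads) lies 19 mm behind it; z points along the fingers, y is the line along which they close (so a half turn about z gives the same grasp; the last joint's range is limited). The gripper opens to 85 mm and grips with 20 to 120 N. Pads are 22 mm wide; open, the fingers measure 114 mm over their backs; the gripper's body (76 mm by 85 mm) begins 54 mm behind the grasp point. The pads swing forward as they close: fully open they stand 13 mm farther back than shut.
Start: joints at [-1.471, 0.15, 1.437, -0, 1.554, -0.134], TCP at [0.133, -0.559, 0.192] pointing down, gripper open.
Joint ranges: [-2.8, 2.8], [-0.68, 2.1], [0.12, 2.68], [-1.39, 4.53], [0.16, 2.79], [-2.81, 2.81]. Speed limits (rad/s): [1.89, 1.89, 2.22, 3.01, 3.01, 3.01].

### API

Orientations are given as a rotation vector (axis times angle).
In Python, from rig import env gives the robot as it stands. The module is installed in compiled form; this text tells all that it offers.
- The arm moves only by the tool jog_arm, never from a script. Its argument "commands" is one flat list of numbers, 7 for each row, row after row: the turn, a rotation vector about the tool's x, y, z in degrees, then the shift along the tool's x, y, z in m, then the gripper command: -1 is fully open, 1 is shut, values between are in proportion. In form: [ax, ay, az, x, y, z, grip, ax, ay, az, x, y, z, grip, ...]. A call has 1 to 12 rows; each row shifts and turns the commanded pose from where the row before left it, along the tool's axes as they then stand; what a row does not reach is not made up. A row lasts 1/10 s, in which the tool goes at most 50 mm and 8.59 degrees, less where a joint would pass 70% of its speed; a pose out of reach is approached as far as the arm can. A call with a gripper value outside its range is refused whole. The fingers move at their own pace and stop on an object; the grip force is fixed at half the most. Time passes only in rows, so rows that do not move let the fingers close. It gives the time, the measured TCP pose, the force, the opening and the grip force at its end, in the units of the state.
- env.get_state(): the state, without advancing time (a new reading comes with each control period).
- env.grab_frame(name): name is "side" or "top" or "wrist"; returns (picture, depth): 420x560x3 uint8, red, green, blue; 420x560 float32, m along the optical axis (not along the pixel's ray), 0 where there is no reading.
- env.camera_params(name): a dict with "mtx" (3x3 intrinsics, pixels), "position" and "rotation" of the camera in the world; the wrist camera has in their place "hand_eye" (4x4, takes a point from camera to tool coordinates, whose origin is the TCP and whose axes are the flange's). Camera axes: x right, y up, looking along -z (the intrinsics and any distortion apply to the point x, -y, -z); pixel columns grow to the right and rows downward; lengths in m; the calibration is good to about 2 mm. The wrist camera is an equidistant fisheye: a pixel r from the principal point sees the ray r / f radians off the axis. A picture is of the moment at which its call begins: read the wrist's pose just before it. camera_params takes no time and is no camera call.
- env.job_done(): hands the job in; it is judged then, once.
The state is a dict: "t": time; "q": joint angles; "joint_velocities": joint speeds; "effort": joint torques, N m; "ee_pos": TCP position; "tcp_rot": TCP orientation; "contact_force": force on the tool from outside, world axes, zero at the start; "moment": the same for the moment, N m; "opening": finger opening in m; "grasp_force": force on a finger pad.
Only numpy, scipy, OpenCV 4.12 (cv2) and the standard library are available. Lean on these libraries where they do the work, as an engineer would, in place of code of your own. Each camera call takes 0.05 s, during which the arm holds its last target. There are 200 camera calls.

## Working session

There is one attempt and no reset: what is moved stays moved. The work goes in short steps, Python scripts to look and compute and a tool call to move; the robot and the scene stay as the last step left them, time stands still between calls to the robot, and variables do not carry over. Pictures are saved under pics/ and viewed, at most 10 in all, crops included, and the job is handed in when it is done.

Besides the shell and the picture viewer there is one more tool, called after "Call:" as name(argument=value, ...), one argument or row to a line, values as JSON. jog_arm: Moves the arm, as the interface text tells. Its arguments: {"type":"object","properties":{"commands":{"type":"array","items":{"type":"number"}}},"required":["commands"]}

```bash
mkdir -p pics
cat > h.py <<'E'
import numpy as np, cv2, pickle
from rig import env
from scipy.spatial.transform import Rotation as R
def grab(n,f):
    im,d=env.grab_frame(n); np.savez(f'{n}.npz',im=im,d=d); cv2.imwrite(f'pics/{f}.png',im[:,:,::-1]); return im,d
def cloud(n,d):
    p=env.camera_params(n);K=np.array(p['mtx']);h,w=d.shape
    u,v=np.meshgrid(np.arange(w),np.arange(h))
    c=np.stack([(u-K[0,2])/K[0,0]*d,-(v-K[1,2])/K[1,1]*d,-d],-1)
    M=np.array(p['rotation']); M=M if M.shape==(3,3) else R.from_rotvec(M).as_matrix()
    return c@M.T+np.array(p['position'])
E
python3 - <<'E'
from h import *
for n in('top','side'):
    im,d=grab(n,n+'1'); p=env.camera_params(n); print(p)
s=env.get_state();print(s)
a=[cv2.imread(f'pics/{n}1.png') for n in('top','side')]
E
```

```text
{'mtx': array([[417.26762329,   0.        , 268.04189675],
       [  0.        , 417.26762329, 212.15523542],
       [  0.        ,   0.        ,   1.        ]]), 'position': array([ 0.40894681, -0.09109065,  1.11046632]), 'rotation': array([ 0.08701782, -0.09083628, -1.55332533])}
{'mtx': array([[530.8045887 ,   0.        , 285.10721443],
       [  0.        , 530.8045887 , 200.53468642],
       [  0.        ,   0.        ,   1.        ]]), 'position': array([-0.14030442,  0.69338033,  0.85924119]), 'rotation': array([ 0.40237148, -1.09787063, -2.21057832])}
{'t': 0.1, 'q': array([-1.47102234e+00,  1.50909535e-01,  1.43789729e+00, -2.15560666e-05,
        1.55381471e+00, -1.34022483e-01]), 'joint_velocities': array([-2.00208944e-05, -2.32139329e-03, -2.96217194e-03,  9.62798849e-04,
       -1.87039938e-03, -3.69672199e-04]), 'effort': array([ 4.89184196e-03, -7.14373541e+01, -5.71799541e+01,  4.31250555e-05,
        7.15545699e-03, -1.59466663e-05]), 'ee_pos': array([ 0.13314738, -0.55911881,  0.19118561]), 'tcp_rot': array([-3.11912969e+00, -3.66291345e-01,  6.17357355e-06]), 'contact_force': array([-0.29832614,  0.35494127,  0.36853375]), 'moment': array([-0.05711748, -0.04571338, -0.03002293]), 'grasp_force': 0.0, 'opening': 0.0855494280803076}
```

View pics/top1.png

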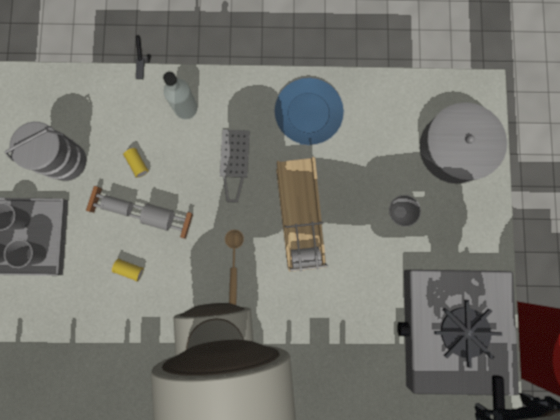

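View pics/side1.png

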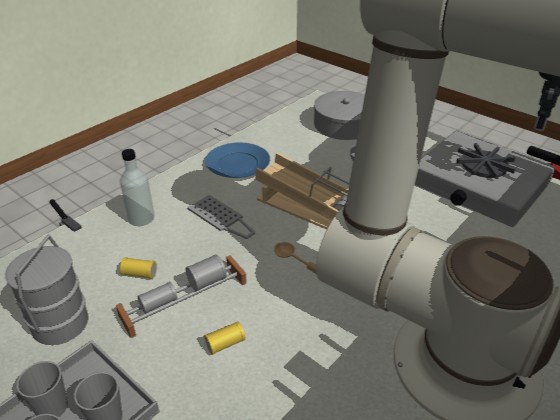

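The top view shows the rest at about (93,200)–(187,225), with the slim grey tin at (115,204) and the fat grey tin at (157,215). The yellow cylinders at (135,161) and (127,270) are decoys. The rack runs from its upper end at (297,165) to its lip at (308,265), with the waiting tin at the lip. The spoon, grater and blue plate are beside it. The slim tin is the narrower grey one on the rest. I'll measure it and confirm with a crop.

Run:
```python
from h import *
z=np.load('top.npz');im,d=z['im'],z['d'];P=cloud('top',d)
cv2.imwrite('pics/crop1.png',cv2.resize(im[130:290,75:335],None,fx=3,fy=3,interpolation=cv2.INTER_CUBIC)[:,:,::-1])
print('table',np.median(P[240:260,150:200,2]))
hsv=cv2.cvtColor(im,cv2.COLOR_RGB2HSV)
# tins on rest: grey & high
def rep(name,m):
    m=m.astype(np.uint8);n,l,st,c=cv2.connectedComponentsWithStats(m)
    for i in range(1,n):
        if st[i,4]<40: continue
        q=P[l==i]; r=cv2.minAreaRect((q[:,:2]*1000).astype(np.float32))
        print(name,st[i],c[i].round(1),'zmax',np.percentile(q[:,2],98).round(4),'rect',np.round(r[0],1),np.round(r[1],1),round(r[2],1))
Z=P[:,:,2];roi=np.zeros(d.shape,bool)
roi[180:245,80:200]=1
rep('tin',roi&(Z>.042)&(d>0)&(hsv[:,:,1]<60))
rep('block',roi&(Z>.025)&(d>0)&(hsv[:,:,1]>90)&(hsv[:,:,0]<25))
roi[:]=0;roi[145:280,265:340]=1
rep('rack',roi&(Z>.03)&(d>0)&(hsv[:,:,1]>50)&(hsv[:,:,0]<30))
rep('wait',roi&(Z>.045)&(d>0)&(hsv[:,:,1]<50))
```

```text
table -0.0015388354438254925
tin [101 195  31  22 420] [115.5 205.2] zmax 0.0609 rect [541.9 298.8] [73. 38.] 74.6
tin [140 203  35  28 649] [156.3 216.6] zmax 0.0778 rect [513.3 189.3] [72. 55.] 75.1
block [ 87 187  12  24 126] [ 92.2 198.4] zmax 0.0365 rect [560.7 367.4] [13.8 64.5] 76.7
block [181 213  11  25 121] [185.9 224.6] zmax 0.0362 rect [495.3 120.2] [12.6 65.2] 76.0
rack [ 277  157   48  114 3391] [300.1 205. ] zmax 0.1001 rect [ 525.9 -175.7] [273.9  94.2] 7.1
wait [285 221  39  15 103] [305.7 225.7] zmax 0.121 rect [ 484.1 -181.3] [34.4 91.5] 7.5
wait [289 237  40  35 690] [306.5 258.6] zmax 0.112 rect [ 422.4 -186.4] [76.7 92.1] 10.7
```

View pics/crop1.png

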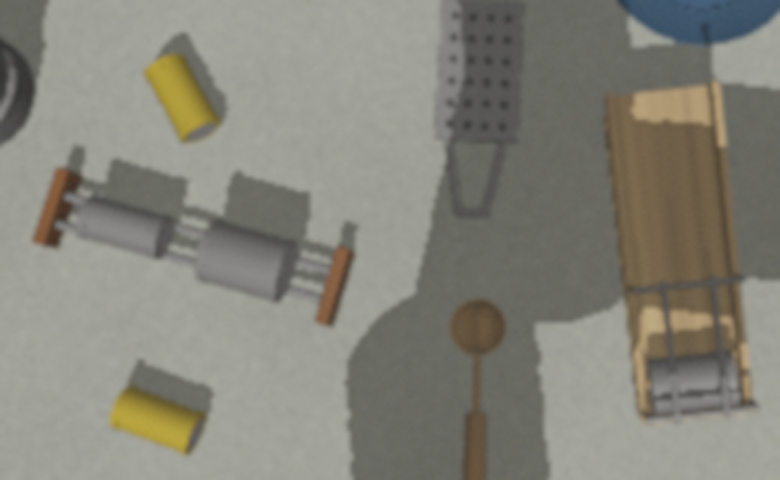

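The crop shows the grey slim tin at (123,228) and the grey fat one at (245,260), lying on the wires between the brown blocks. The yellow ones at (180,97) and (158,420) are decoys. The separation of 113 mm, the heights of 61 and 78 mm, and the sizes all fit. Next I'll refine the rack pose.

Run:
```python
from h import *
z=np.load('top.npz');P=cloud('top',z['d'])[145:280,265:345].reshape(-1,3)
for a in (6.5,7.1,7.7):
    t=np.radians(a);X=np.array([np.cos(t),np.sin(t)]);Y=np.array([-X[1],X[0]])
    q=P[:,:2]-[.5259,-.1757];x,y=q@X*1000,q@Y*1000;h=P[:,2]*1000-(35+(x+130.4)*np.tan(np.radians(8)))
    for lo,hi in((-40,20),(20,80),(80,130)):
        m=(x>lo)&(x<hi)&(h>20)&(h<34)
        L=y[m&(y>20)];Rr=y[m&(y<-20)]
        f=(x>lo)&(x<hi)&(abs(y)<30)&(abs(h)<15)
        print(a,lo,np.round(np.percentile(L,[2,50,98]),1),np.round(np.percentile(Rr,[2,50,98]),1),len(L),len(Rr),'floor h',np.median(h[f]).round(1))
m=(abs(y)<30)&(abs(h-30)<25); 
f=(abs(y)<30)&(abs(h)<6); print('upper end x',np.percentile(x[f],99))
m=(abs(y)<45)&(x<-125)&(x>-150)&(h>20)&(h<40);print('lip x',np.percentile(x[m],[2,50,98]))
```

```text
6.5 -40 [40.8 43.8 46.6] [-47.7 -44.  -40.7] 56 64 floor h -1.6
6.5 20 [41.4 44.4 47.3] [-46.6 -43.3 -40.2] 62 71 floor h -1.5
6.5 80 [42.1 45.2 48. ] [-45.9 -42.2 -39.7] 53 59 floor h -1.3
7.1 -40 [40.8 43.9 46.7] [-47.3 -43.8 -40.7] 56 64 floor h -1.6
7.1 20 [40.9 44.  46.8] [-47.1 -43.7 -40.9] 61 70 floor h -1.6
7.1 80 [41.1 44.2 46.9] [-47.1 -43.5 -40.9] 54 60 floor h -1.3
7.7 -40 [40.9 43.9 46.8] [-47.2 -43.7 -40.8] 58 64 floor h -1.6
7.7 20 [40.3 43.5 46.3] [-47.7 -44.4 -41.6] 61 69 floor h -1.6
7.7 80 [40.  43.1 45.8] [-48.3 -44.7 -41.8] 54 60 floor h -1.3
upper end x 134.6250088931618
lip x [-140.50541938 -131.00557072 -125.91697432]
```

Run:
```python
from h import *
for n in('top','side'):
    P=cloud(n,np.load(n+'.npz')['d']).reshape(-1,3)
    for nm,c in(('slim',(.541,.2985)),('fat',(.513,.189)),('mouth',(.583,-.1685))):
        r=np.hypot(P[:,0]-c[0],P[:,1]-c[1])
        for h in(.09,.15,.2):
            m=(P[:,2]>h)&(P[:,2]<.5); i=np.argmin(np.where(m,r,9)); print(n,nm,h,r[i].round(3),P[i].round(3))
```

```text
top slim 0.09 0.14 [0.631 0.406 0.108]
top slim 0.15 0.141 [0.629 0.408 0.16 ]
top slim 0.2 0.307 [0.805 0.142 0.2  ]
top fat 0.09 0.242 [0.3   0.074 0.17 ]
top fat 0.15 0.242 [0.3   0.074 0.17 ]
top fat 0.2 0.246 [0.285 0.098 0.201]
top mouth 0.09 0.042 [ 0.585 -0.21   0.092]
top mouth 0.15 0.305 [ 0.299 -0.056  0.162]
top mouth 0.2 0.311 [ 0.297 -0.047  0.2  ]
side slim 0.09 0.141 [0.63  0.408 0.163]
side slim 0.15 0.141 [0.63  0.408 0.163]
side slim 0.2 0.185 [0.681 0.419 0.2  ]
side fat 0.09 0.243 [0.282 0.112 0.162]
side fat 0.15 0.243 [0.282 0.112 0.162]
side fat 0.2 0.246 [0.283 0.102 0.202]
side mouth 0.09 0.037 [ 0.589 -0.205  0.094]
side mouth 0.15 0.348 [0.281 0.004 0.493]
side mouth 0.2 0.348 [0.281 0.004 0.493]
```

Call:
jog_arm(
  commands=[0, 0, -7.75, 0, 0, -0.008, -1, 0, 0, -7.75, 0, 0, -0.008, -1, 0, 0, -7.75, 0, 0, -0.008, -1, 0, 0, -7.75, 0, 0, -0.008, -1, 0, 0, -7.75, 0, 0, -0.008, -1, 0, 0, -7.75, 0, 0, -0.008, -1, 0, 0, -7.75, 0, 0, -0.008, -1, 0, 0, -7.55, 0, 0, -0.008, -1],
)

```text
t: 0.9
ee_pos: [0.1332, -0.5592, 0.2557]
tcp_rot: [-2.483, -1.923, -0.001]
contact_force: [0.6, 0.6, 0.0]
opening: 0.0857
grasp_force: 0.0
```

Call:
jog_arm(
  commands=[0, 0, 0, 0.0385, 0.007, 0, -1, 0, 0, 0, 0.0385, 0.007, 0, -1, 0, 0, 0, 0.0385, 0.007, 0, -1, 0, 0, 0, 0.0385, 0.007, 0, -1, 0, 0, 0, 0.0385, 0.007, 0, -1, 0, 0, 0, 0.0385, 0.007, 0, -1, 0, 0, 0, 0.0385, 0.007, 0, -1, 0, 0, 0, 0.0385, 0.007, 0, -1, 0, 0, 0, 0.0385, 0.007, 0, -1, 0, 0, 0, 0.0385, 0.007, 0, -1, 0, 0, 0, 0.0385, 0.007, 0, -1, 0, 0, 0, 0.0385, 0.007, 0, -1],
)

```text
t: 2.1
ee_pos: [0.3326, -0.1326, 0.2557]
tcp_rot: [2.489, 1.916, 0.0]
contact_force: [0.9, -0.3, -0.6]
opening: 0.0855
grasp_force: 0.0
```

Call:
jog_arm(
  commands=[0, 0, 0, 0.0385, 0.007, 0, -1, 0, 0, 0, 0.0385, 0.007, 0, -1, 0, 0, 0, 0.0385, 0.007, 0, -1, 0, 0, 0, 0.0385, 0.007, 0, -1, 0, 0, 0, 0.0385, 0.007, 0, -1, 0, 0, 0, 0.0385, 0.007, 0, -1, 0, 0, 0, 0.0385, 0.007, 0, -1, 0, 0, 0, 0.0385, 0.007, 0, -1, 0, 0, 0, 0.0385, 0.007, 0, -1, 0, 0, 0, 0.0385, 0.007, 0, -1, 0, 0, 0, 0.0385, 0.007, 0, -1],
)

```text
t: 3.2
ee_pos: [0.5154, 0.2573, 0.2554]
tcp_rot: [-2.489, -1.917, 0.001]
contact_force: [0.7, -0.6, -0.1]
opening: 0.0856
grasp_force: 0.0
```

```bash
cat >> h.py <<'E'
def rel(target,s=None):
    "tool-frame shift from present TCP to target"
    s=s or env.get_state();M=R.from_rotvec(s['tcp_rot']).as_matrix()
    print('t',round(s['t'],2),'pos',s['ee_pos'].round(4),'xang',np.degrees(np.arctan2(M[1,0],M[0,0])).round(2),'z',M[:,2].round(3),'shift',(M.T@(np.array(target)-s['ee_pos'])).round(4))
E
python3 -c "
from h import *
rel([.5422,.298,.2557]);print(env.get_state()['q'].round(2))"
```

```text
t 3.2 pos [0.5154 0.2573 0.2554] xang 75.21 z [-0. -0. -1.] shift [ 0.0462  0.0155 -0.0003]
[0.33 0.14 1.32 0.   1.68 0.59]
```

Call:
jog_arm(
  commands=[0, 0, 0, 0.023, 0.0075, 0.03, -1, 0, 0, 0, 0.023, 0.008, 0.03, -1, 0, 0, 0, 0, 0, 0.03, -1, 0, 0, 0, 0, 0, 0.03, -1, 0, 0, 0, 0, 0, 0.02, -1, 0, 0, 0, 0, 0, 0, -1],
)

```text
t: 3.8
ee_pos: [0.5404, 0.2956, 0.1125]
tcp_rot: [-2.488, -1.916, 0.008]
contact_force: [0.3, 1.0, -0.9]
opening: 0.0853
grasp_force: 0.0
```

```bash
python3 -c "
from h import *
s=env.get_state();p=env.camera_params('wrist');im,d=grab('wrist','w1')
K=p['mtx'];M=R.from_rotvec(s['tcp_rot']).as_matrix();H=np.array(p['hand_eye']);print(K,H)
rel([.5422,.298,.028],s)
# predicted tin end/side points
t=np.radians(75.2);X=np.array([np.cos(t),np.sin(t),0]);Y=np.array([np.sin(t),-np.cos(t),0])
for nm,c,r in(('slim',[.5422,.298,.04],.02),('fat',[.5135,.1893,.049],.028)):
  for a in(-.035,.035):
    w=np.array(c)+a*X+[0,0,r]
    q=H[:3,:3].T@(M.T@(w-s['ee_pos'])-H[:3,3]); v=np.array([q[0],-q[1],-q[2]])
    th=np.arctan2(np.hypot(*v[:2]),v[2]);u=v[:2]/np.hypot(*v[:2])*th
    px=(K[0,0]*u[0]+K[0,2],K[1,1]*u[1]+K[1,2]);print(nm,a,np.round(px,1));cv2.circle(im,(int(px[0]),int(px[1])),3,(255,0,0),1)
cv2.imwrite('pics/w1.png',im[:,:,::-1])
"
```

```text
[[325.1922621    0.         278.2207757 ]
 [  0.         325.1922621  206.75764852]
 [  0.           0.           1.        ]] [[ 6.65406995e-04  9.47281502e-01  3.20401800e-01  8.22831625e-02]
 [ 9.99999491e-01 -8.73360970e-04  5.05340591e-04 -2.57771469e-05]
 [ 7.58526220e-04  3.20401301e-01 -9.47281601e-01 -1.82226488e-01]
 [ 0.00000000e+00  0.00000000e+00  0.00000000e+00  1.00000000e+00]]
t 3.8 pos [0.5404 0.2956 0.1125] xang 75.2 z [-0.005 -0.002 -1.   ] shift [0.003  0.0015 0.0845]
slim -0.035 [280.1 248.1]
slim 0.035 [280.3 161.5]
fat -0.035 [279.7 362.4]
fat 0.035 [280.  303.5]
```

View pics/w1.png

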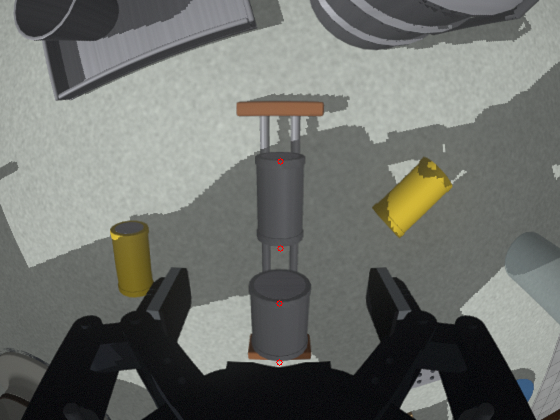

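Wrist view: the slim tin, at (280,200), is centred between the fingers. It sits about 3 px further along +x than predicted. I'll go down and grip.

Call:
jog_arm(
  commands=[0, 0, 0, 0.004, 0.0015, 0.02, -1, 0, 0, 0, 0, 0, 0.025, -1, 0, 0, 0, 0, 0, 0.025, -1, 0, 0, 0, 0, 0, 0.019, -1, 0, 0, 0, 0, 0, 0, -1, 0, 0, 0, 0, 0, 0, 1, 0, 0, 0, 0, 0, 0, 1, 0, 0, 0, 0, 0, 0, 1, 0, 0, 0, 0, 0, 0, 1, 0, 0, 0, 0, 0, 0, 1, 0, 0, 0, 0, 0, 0, 1, 0, 0, 0, 0, 0, 0, 1],
)

```text
t: 5.05
ee_pos: [0.5443, 0.2997, 0.0268]
tcp_rot: [-2.489, -1.917, -0.0]
contact_force: [0.3, -0.5, -0.1]
opening: 0.0003
grasp_force: 0.0
```

```bash
python3 -c "
from h import *
rel([.5422,.298,.021]);print(env.get_state()['grasp_force'])"
```

```text
t 5.05 pos [0.5443 0.2997 0.0268] xang 75.2 z [-0.  0. -1.] shift [-0.0021 -0.0016  0.0058]
0.0
```

```bash
python3 -c "
from h import *
im,d=grab('wrist','w2');im2,_=grab('side','s2')
a=cv2.resize(im2[220:370,80:290],(560,400))
cv2.imwrite('pics/c2.png',np.vstack([im[60:,][:,:,::-1][:200+160],a[:,:,::-1]])[:760] if 0 else np.hstack([cv2.resize(im,(400,300)),cv2.resize(a,(400,300))])[:,:,::-1])
"
```

```text
(no output)
```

View pics/c2.png

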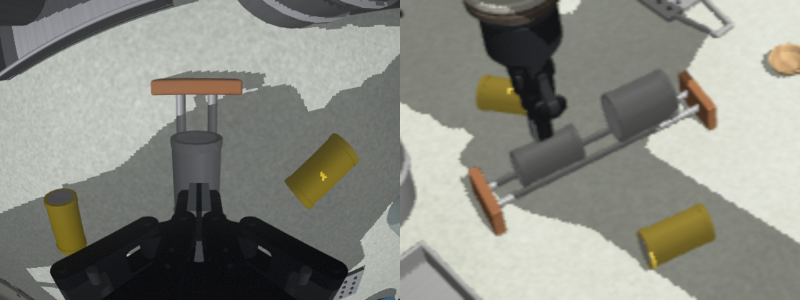

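```bash
python3 -c "
from h import *
z=np.load('side.npz');P=cloud('side',z['d']);print(env.get_state()['ee_pos'],env.get_state()['opening'])
t=np.radians(75.2)
for v in range(268,312,3):
  print(v,[tuple((P[v,u]*1000).round().astype(int)) for u in range(145,160,3)],z['im'][v,154])
z=np.load('top.npz');im,d=grab('top','t2');P=cloud('top',d)
print(P[200:212:3,108:122:3].round(3))
"
```

```text
[0.54431727 0.29964189 0.02674009] -2.7772810551916233e-05
268 [(np.int64(532), np.int64(319), np.int64(145)), (np.int64(533), np.int64(312), np.int64(139)), (np.int64(523), np.int64(311), np.int64(146)), (np.int64(527), np.int64(302), np.int64(136)), (np.int64(496), np.int64(314), np.int64(165))] [31 32 33]
271 [(np.int64(533), np.int64(319), np.int64(136)), (np.int64(535), np.int64(312), np.int64(130)), (np.int64(530), np.int64(308), np.int64(130)), (np.int64(505), np.int64(316), np.int64(153)), (np.int64(494), np.int64(317), np.int64(161))] [64 65 66]
274 [(np.int64(554), np.int64(309), np.int64(107)), (np.int64(533), np.int64(314), np.int64(125)), (np.int64(533), np.int64(308), np.int64(120)), (np.int64(492), np.int64(325), np.int64(160)), (np.int64(488), np.int64(322), np.int64(160))] [27 28 30]
277 [(np.int64(633), np.int64(267), np.int64(13)), (np.int64(535), np.int64(315), np.int64(116)), (np.int64(515), np.int64(319), np.int64(133)), (np.int64(493), np.int64(326), np.int64(153)), (np.int64(486), np.int64(324), np.int64(156))] [19 21 22]
280 [(np.int64(635), np.int64(267), np
[... 2420 characters left out ...]
68]
310 [(np.int64(532), np.int64(337), np.int64(42)), (np.int64(530), np.int64(332), np.int64(40)), (np.int64(531), np.int64(326), np.int64(33)), (np.int64(532), np.int64(318), np.int64(26)), (np.int64(530), np.int64(313), np.int64(22))] [103 102 101]
[[[0.546 0.294 0.112]
  [0.546 0.286 0.115]
  [0.55  0.289 0.086]
  [0.555 0.294 0.052]
  [0.555 0.288 0.048]]

 [[0.536 0.284 0.137]
  [0.54  0.289 0.104]
  [0.542 0.288 0.089]
  [0.545 0.288 0.069]
  [0.547 0.285 0.056]]

 [[0.528 0.283 0.138]
  [0.532 0.288 0.107]
  [0.535 0.289 0.085]
  [0.538 0.291 0.059]
  [0.539 0.284 0.057]]

 [[0.532 0.317 0.048]
  [0.531 0.307 0.054]
  [0.531 0.299 0.057]
  [0.531 0.291 0.056]
  [0.532 0.285 0.053]]]
```

View pics/w2.png

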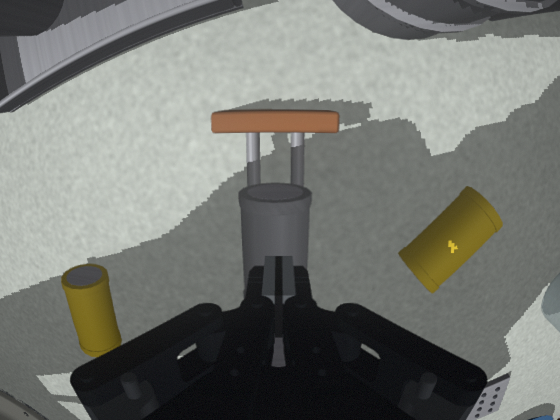

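The wrist view shows the shut fingertips at about (278,257), lying over the top of the tin, so they closed above it. I need to measure where the fingertips really sit in the tool frame.

```bash
cat >> h.py <<'E'
def wcloud(d):
    "wrist depth -> tool frame"
    p=env.camera_params('wrist');K=p['mtx'];H=np.array(p['hand_eye']);h,w=d.shape
    u,v=np.meshgrid(np.arange(w),np.arange(h));a=(u-K[0,2])/K[0,0];b=(v-K[1,2])/K[1,1];th=np.hypot(a,b)+1e-9
    s=np.tan(th)/th*d
    return np.stack([a*s,-b*s,-d],-1)@H[:3,:3].T+H[:3,3]
E
python3 -c "
from h import *
z=np.load('wrist.npz');T=wcloud(z['d']);s=env.get_state()
for u in(265,272,285,292,300):
  print(u,[(v,)+tuple((T[v,u]*1000).round().astype(int).tolist())+(int(z['im'][v,u].mean()),) for v in range(230,340,10)])
"
```

```text
265 [(230, 19, -7, -31, 87), (240, 13, -7, -31, 87), (250, 8, -7, -31, 86), (260, 11, -6, -48, 62), (270, 10, -6, -57, 62), (280, 11, -6, -66, 61), (290, 10, -5, -73, 61), (300, 11, -5, -81, 20), (310, 12, -5, -89, 16), (320, 12, -5, -94, 18), (330, 13, -4, -100, 16)]
272 [(230, 19, -3, -32, 90), (240, 13, -3, -32, 92), (250, 8, -3, -32, 89), (260, 10, -3, -47, 64), (270, 11, -3, -58, 63), (280, 11, -3, -67, 62), (290, 10, -3, -73, 59), (300, 9, -2, -78, 84), (310, 11, -2, -88, 19), (320, 6, -2, -87, 20), (330, 1, -2, -87, 23)]
285 [(230, 19, 3, -31, 93), (240, 13, 3, -31, 94), (250, 8, 3, -31, 94), (260, 11, 3, -48, 62), (270, 11, 3, -57, 63), (280, 11, 3, -66, 60), (290, 11, 3, -74, 60), (300, 8, 3, -76, 68), (310, 12, 2, -88, 15), (320, 9, 2, -91, 18), (330, 2, 2, -88, 19)]
292 [(230, 19, 7, -31, 88), (240, 12, 7, -29, 88), (250, 6, 7, -28, 88), (260, 10, 6, -47, 70), (270, 11, 6, -58, 63), (280, 11, 6, -66, 62), (290, 11, 5, -74, 61), (300, 12, 5, -82, 22), (310, 12, 5, -88, 18), (320, 12, 5, -95, 19), (330, 12, 4, -99, 16)]
300 [(230, 17, 11, -26, 83), (240, 11, 11, -27, 81), (250, 6, 11, -27, 80), (260, -1, 12, -26, 82), (270, 7, 10, -50, 24), (280, 7, 9, -60, 27), (290, 7, 9, -68, 27), (300, 14, 8, -85, 19), (310, 12, 8, -88, 19), (320, 12, 7, -95, 18), (330, 16, 7, -104, 14)]
```

The shut fingertips measure about 44 mm behind the reported TCP, and the side and top depth agree. I'll allow for that: open, go down to a reported z of about -0.021, and watch the force.

Call:
jog_arm(
  commands=[0, 0, 0, 0, 0, 0, -1, 0, 0, 0, 0, 0, 0, -1, 0, 0, 0, 0, 0, 0, -1, 0, 0, 0, 0, 0, 0, -1, 0, 0, 0, 0, 0, 0, -1, 0, 0, 0, 0, 0, 0, -1, 0, 0, 0, 0, 0, 0, -1],
)

```text
t: 5.9
ee_pos: [0.5443, 0.2997, 0.0267]
tcp_rot: [-2.489, -1.917, 0.0]
contact_force: [-0.2, -0.0, -0.4]
opening: 0.0856
grasp_force: 0.0
```

```bash
python3 -c "
from h import *
s=env.get_state();im,d=grab('wrist','w3');T=wcloud(d)*1000
m=(T[:,:,2]>-40)&(T[:,:,2]<-15)&(abs(T[:,:,1])<30)&(abs(T[:,:,0])<60)
q=T[m];print('x',np.percentile(q[:,0],[0,1,99,100]).round(1),'y',np.percentile(q[:,1],[1,50,99]).round(1),'z',np.percentile(q[:,2],[1,2,50]).round(1))
f=(T[:,:,2]<-35)&(abs(abs(T[:,:,1])-45)<12)&(T[:,:,0]<20);print('open finger tip z',np.percentile(T[f][:,2],[90,98,100]), np.percentile(abs(T[f][:,1]),[0,5]))
rel([.5422,.298,-.021]);print(s['opening'])"
```

```text
x [-36.6 -34.6  34.6  34.9] y [-20.1  -1.8  16.3] z [-33.5 -33.3 -30. ]
open finger tip z [-66.03707667 -57.17771699 -52.1367133 ] [33.00200724 34.90472644]
t 5.95 pos [0.5443 0.2996 0.0268] xang 75.19 z [ 0.  0. -1.] shift [-0.0021 -0.0017  0.0478]
0.08560310528967015
```

Call:
jog_arm(
  commands=[0, 0, 0, 0, -0.0018, 0.016, -1, 0, 0, 0, 0, 0, 0.016, -1, 0, 0, 0, 0, 0, 0.016, -1, 0, 0, 0, 0, 0, 0, -1],
)

```text
t: 6.35
ee_pos: [0.5412, 0.2995, -0.0241]
tcp_rot: [-2.488, -1.916, 0.006]
contact_force: [-0.8, 0.4, 0.1]
opening: 0.0855
grasp_force: 0.0
```

Call:
jog_arm(
  commands=[0, 0, 0, 0, 0, 0, 1, 0, 0, 0, 0, 0, 0, 1, 0, 0, 0, 0, 0, 0, 1, 0, 0, 0, 0, 0, 0, 1, 0, 0, 0, 0, 0, 0, 1, 0, 0, 0, 0, 0, 0, 1],
)

```text
t: 6.95
ee_pos: [0.5427, 0.3004, -0.0203]
tcp_rot: [-2.489, -1.917, -0.001]
contact_force: [-3.5, -0.3, 6.7]
opening: 0.0366
grasp_force: 59.1
```

```bash
python3 -c "
from h import *
s=env.get_state();im,d=grab('wrist','w4');T=wcloud(d)*1000
for u in (225,232,240,248,310,318,325,332):
  print(u,[(v,)+tuple(T[v,u].round().astype(int).tolist())+(int(im[v,u].mean()),) for v in range(236,310,8)])
"
```

```text
225 [(236, 11, -29, -20, 117), (244, 6, -29, -21, 119), (252, 1, -30, -21, 115), (260, -4, -30, -20, 99), (268, 11, -24, -56, 65), (276, 11, -23, -64, 64), (284, 10, -22, -69, 65), (292, 11, -21, -75, 62), (300, 9, -21, -78, 98), (308, 6, -21, -80, 23)]
232 [(236, 32, -18, -70, 68), (244, 29, -18, -68, 67), (252, 1, -26, -20, 104), (260, 10, -22, -48, 66), (268, 11, -21, -57, 66), (276, 11, -20, -64, 40), (284, 10, -19, -69, 28), (292, 10, -18, -75, 26), (300, 7, -18, -76, 24), (308, 4, -18, -77, 27)]
240 [(236, 34, -14, -74, 66), (244, 31, -14, -74, 76), (252, 28, -14, -75, 78), (260, 23, -15, -72, 71), (268, 20, -15, -72, 70), (276, 16, -15, -72, 69), (284, 12, -15, -71, 69), (292, 8, -16, -72, 65), (300, 4, -16, -71, 63), (308, -1, -16, -70, 65)]
248 [(236, 34, -11, -73, 64), (244, 32, -11, -76, 79), (252, 29, -11, -77, 82), (260, 25, -11, -75, 80), (268, 22, -11, -75, 77), (276, 18, -12, -75, 78), (284, 14, -12, -75, 78), (292, 10, -12, -74, 76), (300, 6, -12, -74, 76), (308, 2, -12, -74, 75)]
310 [(236, 34, 12, -73, 62), (244, 32, 11, -77, 91), (252, 29, 11, -77, 85), (260, 25, 
[... 187 characters left out ...]
44, 31, 15, -73, 83), (252, 28, 15, -73, 80), (260, 23, 15, -72, 80), (268, 20, 15, -72, 80), (276, 15, 16, -70, 80), (284, 11, 16, -70, 79), (292, 7, 16, -70, 78), (300, 2, 17, -69, 79), (308, -2, 17, -69, 77)]
325 [(236, 32, 18, -68, 75), (244, 29, 18, -69, 76), (252, 1, 26, -20, 117), (260, 11, 22, -48, 64), (268, 11, 21, -57, 64), (276, 10, 20, -62, 50), (284, 11, 19, -69, 23), (292, 11, 18, -75, 24), (300, 8, 18, -77, 23), (308, 4, 19, -77, 30)]
332 [(236, 10, 29, -20, 114), (244, 5, 30, -19, 120), (252, 1, 30, -20, 115), (260, -4, 30, -21, 113), (268, 10, 24, -55, 65), (276, 10, 23, -63, 64), (284, 11, 22, -70, 62), (292, 11, 21, -76, 61), (300, 9, 21, -78, 103), (308, 7, 21, -81, 20)]
```

View pics/w4.png

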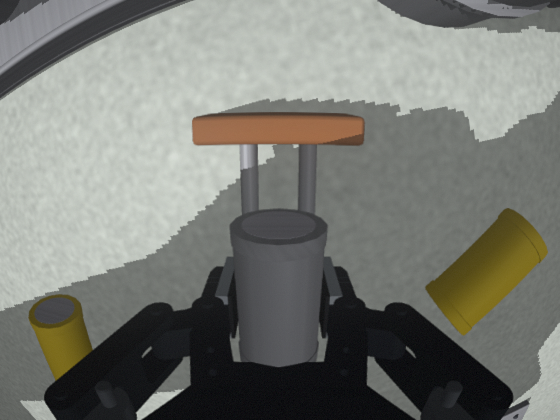

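The wrist view shows the slim tin at (280,290) held between both pads, well centred, with 59 N of grip. I'll lift it and check.

Call:
jog_arm(
  commands=[0, 0, 0, 0, 0, -0.01, 1, 0, 0, 0, 0, 0, -0.015, 1, 0, 0, 0, 0, 0, -0.025, 1, 0, 0, 0, 0, 0, -0.03, 1, 0, 0, 0, 0, 0, -0.03, 1, 0, 0, -7.33, 0, 0, -0.02, 1, 0, 0, -7.33, 0, 0, 0, 1, 0, 0, -7.33, 0, 0, 0, 1, 0, 0, 0, 0, 0, 0, 1],
)

```text
t: 7.9
ee_pos: [0.5428, 0.3002, 0.1103]
tcp_rot: [2.075, 2.358, 0.002]
contact_force: [0.3, -0.2, -0.1]
opening: 0.0363
grasp_force: 60.0
```

```bash
cat >> h.py <<'E'
def place(s_along,r,drop,tz,dy=0):
    "ee target so the tin centre (tool z=-tz) is r+drop above the floor, s_along up from the lip"
    a=np.radians(8);t=np.radians(7.2)
    x=-.1304+s_along*np.cos(a)-(r+drop)*np.sin(a);z=.035+s_along*np.sin(a)+(r+drop)*np.cos(a)
    x+=tz*np.sin(a);z-=tz*np.cos(a)
    return np.array([.5259+x*np.cos(t)-dy*np.sin(t),-.1757+x*np.sin(t)+dy*np.cos(t),z])
E
python3 -c "
from h import *
g=place(.195,.02,.003,.061);print(g);rel(g);print(env.get_state()['opening'])
im,d=grab('wrist','w5');T=wcloud(d)*1000
m=(T[:,:,2]>-86)&(T[:,:,2]<-66)&(abs(T[:,:,1])<14)&(abs(T[:,:,0])<60);q=T[m];print(np.percentile(q[:,0],[0,2,98,100]).round(1),q[:,2].min())"
```

```text
[ 0.59335472 -0.16717849  0.02450857]
t 7.9 pos [0.5428 0.3002 0.1103] xang 97.33 z [ 0.001  0.001 -1.   ] shift [-0.47   -0.0096  0.0855]
0.03634224151796377
[-29.8 -25.6  34.4  35. ] -81.81868984027514
```

Call:
jog_arm(
  commands=[0, 0, 0, -0.02, -0.0008, 0, 1, 0, 0, 0, -0.04, -0.0008, 0, 1, 0, 0, 0, -0.042, -0.0008, 0, 1, 0, 0, 0, -0.042, -0.0008, 0, 1, 0, 0, 0, -0.042, -0.0008, 0, 1, 0, 0, 0, -0.042, -0.0008, 0, 1, 0, 0, 0, -0.042, -0.0008, 0, 1, 0, 0, 0, -0.042, -0.0008, 0, 1, 0, 0, 0, -0.042, -0.0008, 0, 1, 0, 0, 0, -0.042, -0.0008, 0, 1, 0, 0, 0, -0.042, -0.0008, 0, 1, 0, 0, 0, -0.032, -0.0008, 0, 1],
)

```text
t: 9.15
ee_pos: [0.5917, -0.1699, 0.1092]
tcp_rot: [2.084, 2.35, -0.0]
contact_force: [0.1, 0.5, -0.7]
opening: 0.0365
grasp_force: 60.1
```

Call:
jog_arm(
  commands=[0, 0, 0, 0, 0, 0, 1, -8, 0, 0, 0, 0, 0, 1, 0, 0, 0, 0, 0, 0, 1, 0, 0, 0, 0, 0, 0, 1],
)

```text
t: 9.55
ee_pos: [0.5914, -0.1673, 0.1096]
tcp_rot: [2.018, 2.281, 0.159]
contact_force: [1.3, -0.4, -1.0]
opening: 0.0363
grasp_force: 60.5
```

```bash
python3 -c "
from h import *
rel(place(.195,.02,.003,.061));print(env.get_state()['opening'])"
```

```text
t 9.55 pos [ 0.5914 -0.1673  0.1096] xang 97.01 z [ 0.138  0.017 -0.99 ] shift [-0.0001 -0.0099  0.0845]
0.03627376077060854
```

Call:
jog_arm(
  commands=[0, 0, 0, 0, -0.005, 0.02, 1, 0, 0, 0, 0, -0.005, 0.02, 1, 0, 0, 0, 0, 0, 0.015, 1, 0, 0, 0, 0, 0, 0, 1],
)

```text
t: 9.95
ee_pos: [0.5895, -0.167, 0.0512]
tcp_rot: [2.017, 2.286, 0.158]
contact_force: [0.0, -0.3, -1.2]
opening: 0.0366
grasp_force: 60.5
```

```bash
python3 -c "
from h import *
s=env.get_state();rel(place(.195,.02,.003,.061))
im,d=grab('wrist','w6');T=wcloud(d)
M=R.from_rotvec(s['tcp_rot']).as_matrix();W=T@M.T+s['ee_pos']
t=np.radians(7.2);X=np.array([np.cos(t),np.sin(t)]);Y=np.array([-X[1],X[0]])
q=W[:,:,:2]-[.5259,-.1757];x,y=q@X*1000,q@Y*1000;h=W[:,:,2]*1000-(35+(x+130.4)*np.tan(np.radians(8)))
for lo,hi in((0,40),(60,100),(80,130)):
  m=(x>lo)&(x<hi)&(h>20)&(h<34)&(y>20)&(y<60);f=(x>lo)&(x<hi)&(abs(y)<38)&(abs(h)<8)
  print(lo,m.sum(),np.percentile(y[m],[2,50,98]).round(1) if m.any() else 0,f.sum(),np.median(h[f]).round(1) if f.any() else 0)
"
```

```text
t 9.95 pos [ 0.5895 -0.167   0.0512] xang 97.17 z [ 0.135  0.019 -0.991] shift [-0.0007  0.0001  0.027 ]
0 1471 [41.5 45.7 47.8] 5193 0.0
60 1534 [41.7 45.9 48. ] 2226 -0.1
80 1712 [42.  46.  47.9] 6277 -0.1
```

View pics/w6.png

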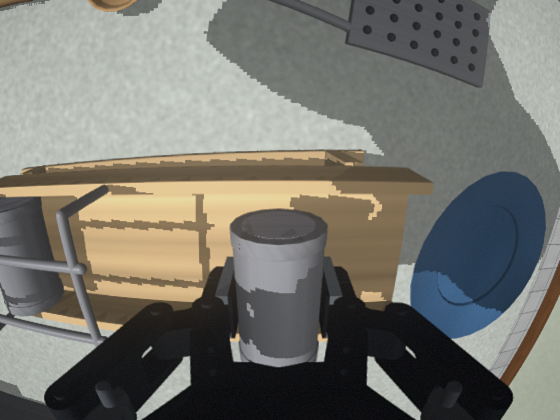

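Wrist view: the slim tin, at (280,290), is over the open channel, clear of the wire hoop at (75,265) and parallel to the walls. Wall and floor agree with the rack pose to within 1 mm. I'll lower and release.

Call:
jog_arm(
  commands=[0, 0, 0, 0, 0, 0.01, 1, 0, 0, 0, 0, 0, 0.01, 1, 0, 0, 0, 0, 0, 0.006, 1, 0, 0, 0, 0, 0, 0, 1, 0, 0, 0, 0, 0, 0, 1],
)

```text
t: 10.5
ee_pos: [0.5932, -0.1673, 0.0271]
tcp_rot: [2.014, 2.284, 0.16]
contact_force: [0.1, 0.4, -1.2]
opening: 0.0366
grasp_force: 60.5
```

Call:
jog_arm(
  commands=[0, 0, 0, 0, 0, 0, 0.4, 0, 0, 0, 0, 0, 0, 0, 0, 0, 0, 0, 0, 0, -0.4, 0, 0, 0, 0, 0, 0, -0.8, 0, 0, 0, 0, 0, 0, -1, 0, 0, 0, 0, 0, 0, -1, 0, 0, 0, 0, 0, 0, -1],
)

```text
t: 11.2
ee_pos: [0.5932, -0.1672, 0.0271]
tcp_rot: [2.014, 2.284, 0.16]
contact_force: [0.0, -0.5, 0.1]
opening: 0.0854
grasp_force: 0.1
```

Call:
jog_arm(
  commands=[0, 0, 0, 0, 0, -0.01, -1, 0, 0, 0, 0, 0, -0.01, -1, 0, 0, 0, 0, 0, -0.02, -1, 0, 0, 0, 0, 0, -0.03, -1, 0, 0, 0, 0, 0, -0.04, -1, 0, 0, 0, 0, 0, -0.04, -1, 8, 0, 0, 0, 0, 0, -1, 0, 0, 7.33, 0, 0, 0, -1, 0, 0, 7.33, 0, 0, 0, -1, 0, 0, 7.33, 0, 0, 0, -1],
)

```text
t: 12.2
ee_pos: [0.5726, -0.1698, 0.1766]
tcp_rot: [2.494, 1.91, 0.001]
contact_force: [0.4, 0.1, 0.1]
opening: 0.0855
grasp_force: 0.0
```

```bash
python3 -c "
from h import *
s=env.get_state();im,d=grab('wrist','w7');rel([.5137,.190,.14],s);print(s['opening'])"
```

```text
t 12.2 pos [ 0.5726 -0.1698  0.1766] xang 74.91 z [ 0.001 -0.    -1.   ] shift [ 0.332  -0.1506  0.0365]
0.08547720599025126
```

View pics/w7.png

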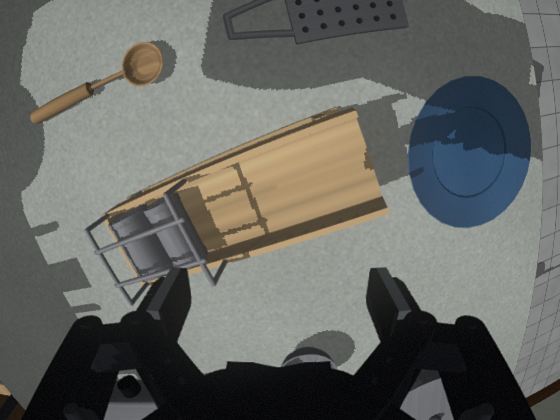

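The wrist view shows the slim tin at (178,228) resting against the waiting tin at (140,240), under the wires. The spoon and grater are undisturbed. Next is the fat tin.

Call:
jog_arm(
  commands=[0, 0, 0, 0.0334, -0.0151, 0, -1, 0, 0, 0, 0.0334, -0.0151, 0, -1, 0, 0, 0, 0.0334, -0.0151, 0, -1, 0, 0, 0, 0.0334, -0.0151, 0, -1, 0, 0, 0, 0.0334, -0.0151, 0, -1, 0, 0, 0, 0.0334, -0.0151, 0, -1, 0, 0, 0, 0.0334, -0.0151, 0, -1, 0, 0, 0, 0.0334, -0.0151, 0, -1, 0, 0, 0, 0.0334, -0.0151, 0.03, -1, 0, 0, 0, 0.033, -0.0147, 0.03, -1, 0, 0, 0, 0, 0, 0.03, -1, 0, 0, 0, 0, 0, 0, -1],
)

```text
t: 13.45
ee_pos: [0.51, 0.1915, 0.083]
tcp_rot: [-2.484, -1.92, 0.007]
contact_force: [-0.1, -0.7, 0.6]
opening: 0.085
grasp_force: 0.0
```

Call:
jog_arm(
  commands=[0, 0, 0, 0, 0, 0, -1],
)

```text
t: 13.55
ee_pos: [0.5124, 0.1909, 0.087]
tcp_rot: [2.488, 1.918, 0.001]
contact_force: [-0.3, 0.3, 0.7]
opening: 0.0858
grasp_force: 0.0
```

```bash
python3 -c "
from h import *
s=env.get_state();im,d=grab('wrist','w8');T=wcloud(d)*1000
rel([.514,.1915,-.016],s)
top=-(78-s['ee_pos'][2]*1000); print('tin top expected tool z',top)
m=(T[:,:,2]>top-6)&(T[:,:,2]<top+12)&(abs(T[:,:,1])<33)&(abs(T[:,:,0])<70);q=T[m]
print('x',np.percentile(q[:,0],[0,1,99,100]).round(1),'y',np.percentile(q[:,1],[1,50,99]).round(1),'z',np.percentile(q[:,2],[1,50]).round(1))"
```

```text
t 13.55 pos [0.5124 0.1909 0.087 ] xang 75.27 z [ 0.001  0.    -1.   ] shift [0.001  0.0013 0.103 ]
tin top expected tool z 9.003914933209103
x [-34.9 -33.2  35.9  36.2] y [-19.8   1.   21.7] z [ 9.6 12.8]
```

Call:
jog_arm(
  commands=[0, 0, 0, 0.0005, 0.001, 0.025, -1, 0, 0, 0, 0, 0, 0.025, -1, 0, 0, 0, 0, 0, 0.025, -1, 0, 0, 0, 0, 0, 0.018, -1, 0, 0, 0, 0, 0, 0.01, -1, 0, 0, 0, 0, 0, 0, -1],
)

```text
t: 14.2
ee_pos: [0.5136, 0.1909, -0.017]
tcp_rot: [-2.49, -1.916, -0.0]
contact_force: [0.3, -0.3, 0.2]
opening: 0.0852
grasp_force: 0.0
```

Call:
jog_arm(
  commands=[0, 0, 0, 0, 0, 0, 1, 0, 0, 0, 0, 0, 0, 1, 0, 0, 0, 0, 0, 0, 1, 0, 0, 0, 0, 0, 0, 1, 0, 0, 0, 0, 0, 0, 1, 0, 0, 0, 0, 0, 0, 1],
)

```text
t: 14.8
ee_pos: [0.5141, 0.1915, -0.0158]
tcp_rot: [2.488, 1.916, 0.003]
contact_force: [-1.9, -1.4, 9.9]
opening: 0.0531
grasp_force: 60.8
```

Call:
jog_arm(
  commands=[0, 0, 0, 0, 0, -0.01, 1, 0, 0, 0, 0, 0, -0.015, 1, 0, 0, 0, 0, 0, -0.025, 1, 0, 0, 0, 0, 0, -0.03, 1, 0, 0, 0, 0, 0, -0.03, 1, 0, 0, -7.33, 0, 0, -0.02, 1, 0, 0, -7.33, 0, 0, 0, 1, 0, 0, -7.33, 0, 0, 0, 1, 0, 0, 0, 0, 0, 0, 1],
)

```text
t: 15.7
ee_pos: [0.5133, 0.1914, 0.1137]
tcp_rot: [2.075, 2.359, 0.001]
contact_force: [0.0, -0.9, -1.4]
opening: 0.0528
grasp_force: 63.0
```

```bash
python3 -c "
from h import *
s=env.get_state();im,d=grab('wrist','w9');T=wcloud(d)*1000
m=(T[:,:,2]>-100)&(T[:,:,2]<-80)&(abs(T[:,:,1])<12)&(abs(T[:,:,0])<60);q=T[m];print(np.percentile(q[:,0],[0,2,98,100]).round(1),np.percentile(q[:,2],[1,50]))
rel(place(.195,.028,.003,.065),s);print(s['opening'])"
```

```text
[-14.5 -12.2  35.   35.6] [-92.95200747 -90.87715924]
t 15.7 pos [0.5133 0.1914 0.1137] xang 97.33 z [ 0.001  0.    -1.   ] shift [-0.3659  0.033   0.0852]
0.052778351433776294
```

Call:
jog_arm(
  commands=[0, 0, 0, -0.02, 0.0019, 0, 1, 0, 0, 0, -0.034, 0.0019, 0, 1, 0, 0, 0, -0.036, 0.0019, 0, 1, 0, 0, 0, -0.036, 0.0019, 0, 1, 0, 0, 0, -0.036, 0.0019, 0, 1, 0, 0, 0, -0.036, 0.0019, 0, 1, 0, 0, 0, -0.036, 0.0019, 0, 1, 0, 0, 0, -0.036, 0.0019, 0, 1, 0, 0, 0, -0.036, 0.0019, 0, 1, 0, 0, 0, -0.036, 0.0019, 0, 1, 0, 0, 0, -0.024, 0.002, 0, 1],
)

```text
t: 16.85
ee_pos: [0.5798, -0.1714, 0.1128]
tcp_rot: [2.085, 2.35, -0.0]
contact_force: [0.5, 0.3, -1.9]
opening: 0.0528
grasp_force: 63.0
```

Call:
jog_arm(
  commands=[-8, 0, 0, 0, 0, 0, 1, 0, 0, 0, 0, 0, 0.02, 1, 0, 0, 0, 0, 0, 0.02, 1, 0, 0, 0, 0, 0, 0, 1, 0, 0, 0, 0, 0, 0, 1],
)

```text
t: 17.35
ee_pos: [0.5854, -0.1683, 0.0736]
tcp_rot: [2.017, 2.282, 0.16]
contact_force: [1.0, -0.6, -1.3]
opening: 0.0529
grasp_force: 63.5
```

```bash
python3 -c "
from h import *
rel(place(.195,.028,.003,.065));print(env.get_state()['opening'])"
```

```text
t 17.35 pos [ 0.5854 -0.1683  0.0736] xang 97.07 z [ 0.138  0.018 -0.99 ] shift [0.0002 0.0011 0.0457]
0.05293843370765463
```

Call:
jog_arm(
  commands=[0, 0, 0, 0, 0.001, 0.015, 1, 0, 0, 0, 0, 0, 0.012, 1, 0, 0, 0, 0, 0, 0.01, 1, 0, 0, 0, 0, 0, 0.007, 1, 0, 0, 0, 0, 0, 0, 1, 0, 0, 0, 0, 0, 0, 1],
)

```text
t: 17.95
ee_pos: [0.5925, -0.1675, 0.0296]
tcp_rot: [2.014, 2.284, 0.16]
contact_force: [-0.6, -0.4, -0.7]
opening: 0.0526
grasp_force: 63.5
```

Call:
jog_arm(
  commands=[0, 0, 0, 0, 0, 0, 0, 0, 0, 0, 0, 0, 0, -0.4, 0, 0, 0, 0, 0, 0, -0.8, 0, 0, 0, 0, 0, 0, -1, 0, 0, 0, 0, 0, 0, -1, 0, 0, 0, 0, 0, 0, -1],
)

```text
t: 18.55
ee_pos: [0.5924, -0.1675, 0.0296]
tcp_rot: [2.014, 2.284, 0.16]
contact_force: [0.4, 0.2, 0.7]
opening: 0.0855
grasp_force: 0.1
```

Call:
jog_arm(
  commands=[0, 0, 0, 0, 0, -0.01, -1, 0, 0, 0, 0, 0, -0.01, -1, 0, 0, 0, 0, 0, -0.02, -1, 0, 0, 0, 0, 0, -0.03, -1, 0, 0, 0, 0, 0, -0.04, -1, 0, 0, 0, 0, 0, -0.04, -1, 0, 0, 0, 0, 0, -0.02, -1, 0, 0, 0, 0, 0, 0, -1, 0, 0, 0, 0, 0, 0, -1, 0, 0, 0, 0, 0, 0, -1, 0, 0, 0, 0, 0, 0, -1, 0, 0, 0, 0, 0, 0, -1],
)

```text
t: 19.75
ee_pos: [0.5688, -0.1704, 0.1972]
tcp_rot: [2.015, 2.285, 0.159]
contact_force: [-0.7, 0.3, -0.1]
opening: 0.0854
grasp_force: 0.0
```

```bash
python3 -c "
from h import *
s=env.get_state();im,d=grab('wrist','w10');T=wcloud(d)
M=R.from_rotvec(s['tcp_rot']).as_matrix();W=T@M.T+s['ee_pos']
t=np.radians(7.2);X=np.array([np.cos(t),np.sin(t)]);Y=np.array([-X[1],X[0]])
q=W[:,:,:2]-[.5259,-.1757];x,y=q@X*1000,q@Y*1000;g=im.astype(int);z=W[:,:,2]*1000
for lo in range(-136,40,8):
  m=(x>lo)&(x<lo+8)&(abs(y)<38)&(z<125)&(z>30)&(g.max(2)-g.min(2)<25)
  if m.sum()>5: print(lo,m.sum(),np.percentile(z[m],[50,95]).round(1),y[m].min().round(),y[m].max().round())
"
```

```text
-136 411 [104.5 106.4] -38.0 38.0
-128 349 [ 81.4 107.4] -33.0 37.0
-120 492 [ 84.4 108.3] -33.0 37.0
-112 570 [ 85.  109.2] -33.0 36.0
-104 624 [ 83.1 110.1] -33.0 37.0
-96 784 [ 76.1 111.2] -31.0 37.0
-88 383 [ 71.7 112.7] -32.0 36.0
-80 494 [ 81.  113.9] -36.0 35.0
-72 594 [ 83.2 115. ] -36.0 34.0
-64 651 [ 82.4 115.8] -36.0 35.0
-56 628 [ 78.  117.1] -32.0 35.0
-48 391 [ 94.9 118.3] -35.0 34.0
-40 495 [119.1 120.6] -38.0 38.0
-32 921 [105.  119.9] -38.0 38.0
-24 767 [105.7 107. ] -36.0 35.0
-16 793 [104.2 106. ] -36.0 35.0
-8 768 [100.2 102.8] -36.0 35.0
0 643 [91.2 96.4] -37.0 35.0
```

View pics/w10.png

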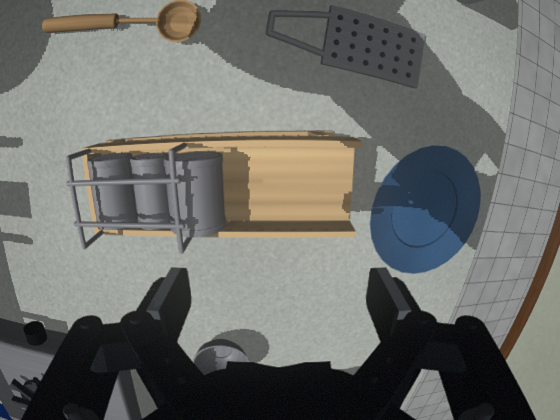

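The wrist view shows the waiting tin at (110,187), slim at (150,188) and fat at (203,192) in order against the lip. Their tops are at x of about -112, -68 and -20, as expected. The gripper is clear, so I'm handing in.

```bash
python3 -c "
from rig import env
print(env.job_done())"
```

```text
the job is handed in; nothing more can be done
None
```

Both tins are in the rack in the right order (waiting, then slim, then fat), lying square against each other at the expected positions, with the spoon, grater and bowl never touched; the job was handed in at about 20 s, and one early grip closed on air before I corrected for the fingertips sitting about 44 mm short of the reported tool point.

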